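Take up a trailer drum brake at its star wheel

ROBOT

A 6-joint arm with a two-finger parallel gripper is mounted at the origin on the work surface. World frame = base frame: x ahead of the robot, y to its left, z up, the work surface at z = 0. Lengths are in m, angles in degrees, forces in N, time in s.
With the tool pointing down it reaches from about 0.3 to 0.875 m from the base axis. Payload 6.4 kg.
Tool frame: the origin (TCP) lies at the very end of the fingers, on their centre line; the grasp point (between the pads) lies 19 mm behind it; z points along the fingers, x is the direction in which the jaws open and shut, and the axes are right-handed (so a half turn about z gives the same grasp; the last joint's range is limited). The gripper opens to 88 mm and grips with 3 to 60 N. Pads are 18 mm wide; open, the fingers measure 123 mm over their backs; the gripper's body (75 mm by 187 mm) begins 45 mm behind the grasp point.
Start: joints at [65.472, 10.359, 92.074, -0, 77.567, -11.82], TCP at [0.126, 0.561, 0.239] pointing down, gripper open.
Joint ranges: [-171.53, 171.53], [-51.25, 118.39], [17.06, 147.69], [-65.23, 245.23], [0, 150.52], [-178.68, 178.68]. Speed limits (degrees/s): [147.25, 147.25, 172.46, 180, 180, 180].

INTERFACE

Orientations are given as a 3x3 rotation matrix whose columns are the frame's x, y, z axes.
In Python, from cell import * gives the robot as it stands. Calls block until the motion is done:
- reach(position, orientation): joint-space move of the TCP to a pose.
- servo_line(position, rot=None, v=0.15, max_force=None): straight line of the TCP; rot=None keeps the orientation; v is the mean speed in m/s. With max_force (N) it stops when the force on the tool has changed by that much, and returns True; else False.
- set_joints(angles): joint-space move.
- move_gripper(opening, effort=None): finger opening in m; effort is the grip in N (None keeps the last); returns when the fingers have stopped.
- dwell(seconds).
- ik(position, orientation): joint angles nearest the present ones, or None.
- snapshot(name): name is "scene" or "top" or "wrist"; returns (picture, depth): 400x640x3 uint8, blue, green, red; 400x640 float32, m along the optical axis (not along the pixel's ray), 0 where there is no reading.
- calibration(name): a dict with "fov_y" (degrees; the focal length in pixels is half the picture's height over the tangent of half this angle, whatever the lens; pixels are square), "cx", "cy" (the principal point, pixels), "T" (4x4, takes a point from camera to world coordinates). Camera axes: x right, y up, looking along -z (the intrinsics and any distortion apply to the point x, -y, -z); pixel columns grow to the right and rows downward; lengths in m; the calibration is good to about 2 mm. A picture is of the moment at which its call begins: read the wrist's pose just before it. calibration takes no time and is no camera call; for the wrist camera it gives the pose at the moment of the call.
A pose or a line that the arm cannot do raises IKError and nothing moves.
- sign_off(): hands the job in, once; it reports no verdict.
Readings, each from a call of its own:
- get_clock(): time.
- get_joints(): joint angles.
- get_qvel(): joint speeds.
- get_joint_efforts(): joint torques, N m.
- get_position(): TCP position.
- get_eef_rot(): TCP orientation.
- get_force(): force on the tool from outside, world axes, zero at the start.
- get_wrist_torque(): the same for the moment, N m.
- get_gripper_width(): finger opening in m.
Only numpy, scipy, OpenCV 4.12 (cv2) and the standard library are available. Lean on these libraries where they do the work, as an engineer would, in place of code of your own. Each camera call takes 0.05 s, during which the arm holds its last target.

TASK

The drum brake of the mobile grooming trailer lies on the table, backing plate up. Take the brake spoon (the flat-bladed tool with the rectangular handle) from the tool stand, reach through the slot in the plate and push the star wheel's teeth from the hub towards the rim, one tooth after another, until the shoes bite and the wheel stands still against a steady push of about 11 N for half a second; never push the wheel harder than 18 N nor press on the brake with more than 25 N. Then draw the spoon out, stand it back in the hole it came from and leave the other tools, the rubber plug and the small bottle where they are.

Things in the scene. Friction and masses are not known exactly. Their poses are not given: they have to be found in the camera images.
- brake: Drum brake lying on its drum, dark steel backing plate up; 216 mm across, does not move. Origin: centre of its underside, z up. The plate's top is 70 mm above the origin and 4 mm thick; in its middle a round steel hub 68 mm across stands 14 mm up with four bolt heads around it, and an actuating lever lies on the -x side, up to 19 mm above the plate. The slot is on the +x side.
- slot (a point): Access slot in the backing plate: centre of the opening, level with the plate's top, 68 mm from the brake's centre. Axes as the brake's: +x runs along the slot from the hub to the rim (the tightening push), y across it. The slot is 24 mm long in x with rounded ends and 14 mm wide in y.
- star_wheel: Steel star wheel seen through the slot, centred under it: 40 mm across, 8 mm wide, axle along the brake's y. Origin: its centre, 28 mm below the plate's top. Ten teeth, 36 degrees apart, each 3.5 mm thick and 8 mm tall above a 24 mm round core; a tooth that points straight up ends 8 mm below the plate's top.
- star_turn (a joint): Turn of the wheel (rad), growing as it is tightened (upper teeth to the brake's +x). At 0 and every 0.628 rad a tooth points straight up. The wheel turns stiffly by friction (about 3 N at the teeth) and stays where it is left; after an unknown turn of between one and a half and three and a half teeth the shoes bite and the push rises steeply, more than 10 N in a millimetre at the tooth, a springy give that this reading leaves out.
- stand: Aluminium tool stand, 70 x 200 x 92 mm, long in y, does not move. Origin: centre of its underside. Its top plate, 8 mm thick with the top 92 mm up, has three 14 mm round holes at y = -60, 0 and +60 mm; a tool hangs upright in each, its handle's underside on the plate.
- spoon: Brake spoon, upright, handle up, about 120 g. Origin: centre of the underside of the handle, z up along the handle. Below it an 80 mm long shank, 7 mm round, ends in a flat steel blade 3 mm thick in x, 9 mm wide in y and 32 mm long.
- spoon_grip (a point): Centre of the spoon's black rectangular handle, 18 mm (x) by 26 mm (y) by 85 mm (z); axes as the spoon's.
- spoon_tip (a point): Middle of the end of the spoon's blade, 122.5 mm below the centre of the handle; axes as the spoon's.
- driver_grip (a point): Centre of a round waisted black screwdriver handle, 26 mm across and 75 mm tall, in another hole of the stand; leave it alone.
- punch_grip (a point): Centre of a plain round steel punch grip, 21 mm across and 66 mm tall, in another hole of the stand; leave it alone.
- plug: Black rubber plug of the slot, 26 x 16 x 10 mm, lying on the table; leave it alone. Origin: centre of its underside.
- dropper: Small blue dropper bottle, 26 mm across, 55 mm tall, on the table; leave it alone. Origin: centre of its underside.
Things that resemble listed ones, but are neither listed nor needed, are in the scene too. What is shaped like the spoon but purple or red is not meant.

How it is judged (in metres and radians):
On the way, in this order (a step that is already met when the one before it is completed fails the run):
1. the spoon's blade is through the slot, touching the star wheel, before the shoes bite (z of spoon_tip in the frame of slot below -0.008 m and horizontal distance between spoon_tip and slot below 0.014 m and contact force between spoon and star_wheel above 0.5 N and not (value of joint star_turn above 3.82 rad)).
2. the shoes bite: the wheel has come to its stop and the spoon holds a steady push of 7 N or more on it for 0.3 s (value of joint star_turn above 3.82 rad and contact force between spoon and star_wheel above 7 N), for 0.3 s.
At the end, for the whole second after the job is handed in: The star wheel is still at its stop (star_turn within 0.04 rad of it, above 3.82), and the spoon is released, at rest and upright (within 0.08 rad) in its own hole, its handle within 10 mm of where it was (value of joint star_turn above 3.82 rad and distance of spoon_grip from where it was at the start of the episode below 0.01 m and angle between spoon's own z axis and vertical below 0.08 rad and linear speed of spoon below 0.02 m/s); the robot touches nothing.
It fails at once if the spoon presses on the star wheel with more than 18 N (contact force between spoon and star_wheel above 18 N).
It fails at once if the spoon or the arm presses on the brake with more than 25 N (contact force between any of spoon, the arm, the fingers and brake above 25 N).
It fails at once if the screwdriver, punch, plug or dropper bottle is moved more than 20 mm (distance of any of driver_grip, punch_grip, plug, dropper from where it was at the start of the episode above 0.02 m).
It also fails if it takes over 67 s, if anything falls off the work surface, if the arm or the gripper's body presses on something with over 40 N, if the wrist force passes 120 N, or if a joint passes its speed limit or range.

## Working session

There is one attempt and no reset: what is moved stays moved. The work goes in short steps, each a Python script; the robot and the scene stay as the last script left them, time stands still between calls to the robot, and variables do not carry over. Pictures are saved under pics/ and viewed, and the job is handed in when it is done.

```bash
ls; mkdir -p pics
python3 - <<'E'
from cell import *
import cv2, numpy as np
print(get_clock())
for n in ["scene","top","wrist"]:
    c=calibration(n); p,d=snapshot(n)
    print(n,{k:(np.round(v,4).tolist() if not isinstance(v,(str,)) else v) for k,v in c.items()})
    cv2.imwrite(f"pics/{n}0.png",p); np.savez(f"pics/{n}0.npz",p=p,d=d,**{k:c[k] for k in ("fov_y","cx","cy","T")})
print(get_clock(),get_position(),get_eef_rot(),get_gripper_width())
E
```

```text
pics
0.0
scene {'fov_y': 56.9207, 'cx': 318.3168, 'cy': 203.9581, 'T': [[-0.7558, -0.5037, 0.4184, 0.8372], [0.6547, -0.5959, 0.4651, 0.2], [0.015, 0.6254, 0.7801, 0.6214], [0.0, 0.0, 0.0, 1.0]]}
top {'fov_y': 43.2549, 'cx': 318.6661, 'cy': 199.4875, 'T': [[0.0151, 0.9969, -0.0774, 0.476], [-0.9997, 0.0136, -0.0202, -0.0926], [-0.019, 0.0777, 0.9968, 1.1802], [0.0, 0.0, 0.0, 1.0]]}
wrist {'fov_y': 69.642, 'cx': 317.1886, 'cy': 198.7164, 'T': [[0.2202, -0.9432, -0.2487, 0.0625], [0.9754, 0.2129, 0.0564, 0.575], [-0.0002, -0.255, 0.9669, 0.3837], [0.0, 0.0, 0.0, 1.0]]}
0.15 [0.12630017 0.56055192 0.23803124] [[ 2.19979579e-01  9.75504317e-01 -5.58484641e-04]
 [ 9.75503610e-01 -2.19980111e-01 -1.20753124e-03]
 [-1.30080745e-03 -2.79171570e-04 -9.99999115e-01]] 0.08822148785003807
```

View pics/scene0.png

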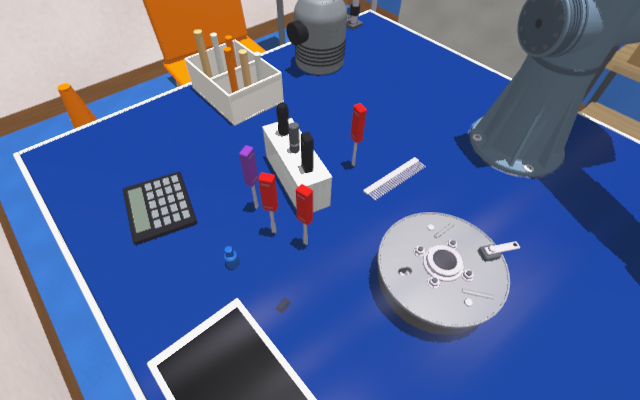

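View pics/top0.png

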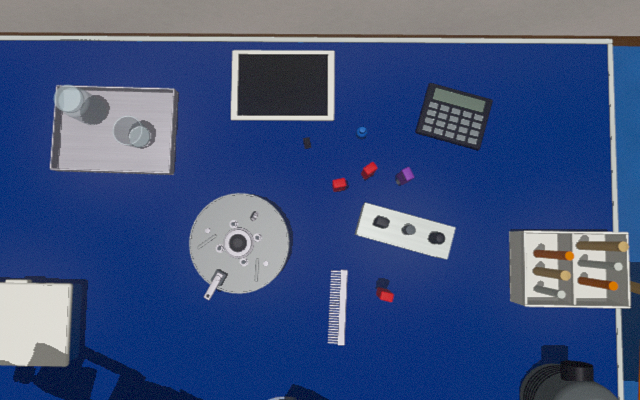

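View pics/wrist0.png

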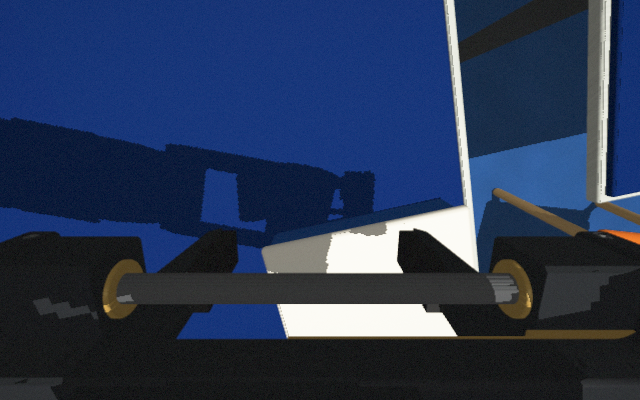

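Run:
```python
import cv2,numpy as np
t=cv2.imread("pics/top0.png"); s=cv2.imread("pics/scene0.png")
a=cv2.resize(t[195:265,350:460],None,fx=5,fy=5,interpolation=cv2.INTER_CUBIC)
b=cv2.resize(s[90:215,250:345],None,fx=4.5,fy=4.5,interpolation=cv2.INTER_CUBIC)
cv2.imwrite("pics/crop_tools_top.png",a);cv2.imwrite("pics/crop_tools_scene.png",b)
c=cv2.resize(t[185:305,180:300],None,fx=5,fy=5,interpolation=cv2.INTER_CUBIC)
cv2.imwrite("pics/crop_brake.png",c)
```

```text
(no output)
```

View pics/crop_tools_top.png

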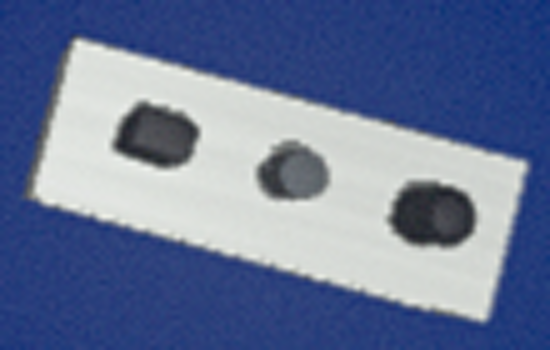

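View pics/crop_tools_scene.png

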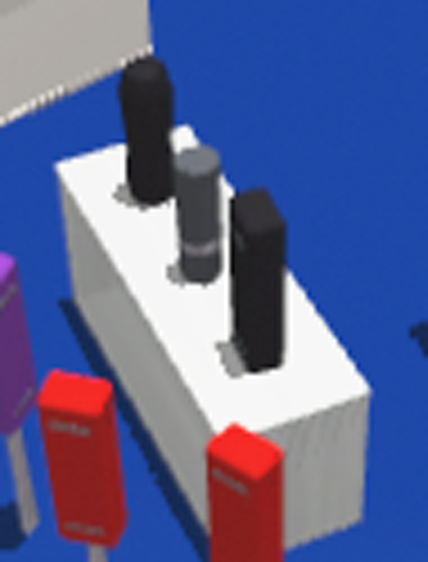

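View pics/crop_brake.png

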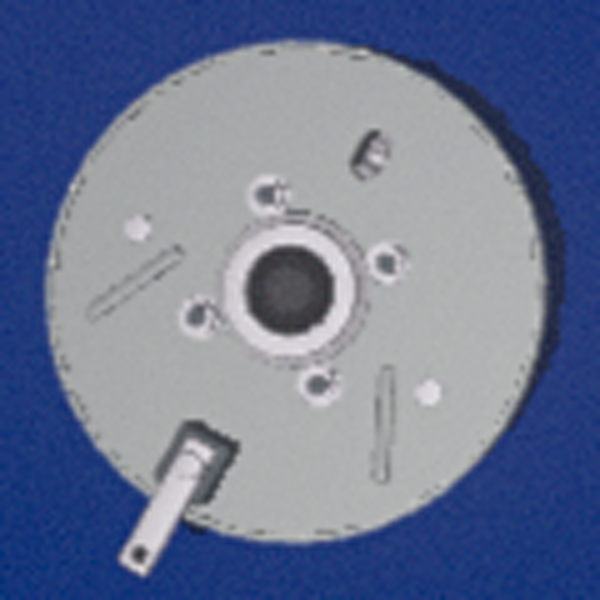

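```bash
cat > h.py <<'E'
import numpy as np, cv2
def load(f): return np.load(f)
def K(c): 
    f=200/np.tan(np.radians(float(c["fov_y"]))/2); return f,float(c["cx"]),float(c["cy"])
def cloud(c,shape=(400,640),d=None):
    f,cx,cy=K(c); v,u=np.mgrid[:400,:640]; d=c["d"] if d is None else d
    P=np.stack([(u-cx)/f*d,-(v-cy)/f*d,-d],-1); T=c["T"]
    return P@T[:3,:3].T+T[:3,3]
def onplane(c,uv,z):
    f,cx,cy=K(c); uv=np.atleast_2d(uv).astype(float)
    r=np.c_[(uv[:,0]-cx)/f,-(uv[:,1]-cy)/f,-np.ones(len(uv))]@c["T"][:3,:3].T
    o=c["T"][:3,3]; return o+r*((z-o[2])/r[:,2])[:,None]
def proj(c,P):
    f,cx,cy=K(c); p=(np.atleast_2d(P)-c["T"][:3,3])@c["T"][:3,:3]
    return np.c_[cx+f*p[:,0]/-p[:,2],cy-f*p[:,1]/-p[:,2]]
E
python3 - <<'E'
from h import *
from scipy.optimize import least_squares
for n in ["top","scene"]:
    c=load(f"pics/{n}0.npz"); P=cloud(c); ok=c["d"]>0; hsv=cv2.cvtColor(c["p"],cv2.COLOR_BGR2HSV)
    z=P[...,2]
    tab=ok&(hsv[...,0]>105)&(hsv[...,0]<125)&(hsv[...,1]>150)&(abs(z)<.03)
    print(n,"table z",np.median(z[tab]), z[tab].std())
    reg=(np.hypot(P[...,0]-.43,P[...,1]-.07)<.2)
    # stand top
    st=ok&(abs(z-.092)<.006)&(hsv[...,2]>150)&(hsv[...,1]<60)&(P[...,1]<-.1)&(P[...,1]>-.5)&(P[...,0]>.3)
    lab,l,s,ce=cv2.connectedComponentsWithStats(st.astype(np.uint8))[:4]
    k=1+np.argmax(s[1:,4]); m=l==k; print("stand",s[k],np.median(P[m],0)); 
    rc=cv2.minAreaRect((P[m][:,:2]*1000).astype(np.float32)); print(rc)
    # brake top
    br=ok&(abs(z-.070)<.004)&(hsv[...,1]<80)&reg&(P[...,1]>-.1)
    pts=(P[br][:,:2]*1000).astype(np.float32); print("brake n",len(pts),"z",np.median(P[br][:,2]),cv2.minEnclosingCircle(cv2.convexHull(pts)))
c=load("pics/top0.npz")
sl=onplane(c,[180+371/5-.4,185+154/5-.4],.070)[0]; ctr=onplane(c,[[237.4,242.7]],.084)[0]
print("slot px",sl,"hub",ctr,np.linalg.norm((sl-ctr)[:2]))
m=c["p"].mean(2)
E
```

```text
top table z -0.0001992769951140172 0.0025081304761713314
stand [ 357  203   98   56 2541] [ 0.49598042 -0.25480982  0.09194629]
((496.58013916015625, -257.6630859375), (200.35263061523438, 70.24462127685547), 75.30693054199219)
brake n 6338 z 0.06980248556876778 ((464.6270446777344, 105.27578735351562), 110.10907745361328)
scene table z 0.00040419073632458336 0.0012443163759253638
stand [ 263  122   69   65 1406] [ 0.51080264 -0.22585296  0.09223564]
((495.61767578125, -256.6121826171875), (201.1428985595703, 70.60174560546875), 75.13301086425781)
brake n 9942 z 0.07044465050033771 ((464.5984802246094, 106.25042724609375), 110.46746826171875)
slot px [0.52500513 0.07258419 0.07      ] hub [0.46455438 0.10472654 0.084     ] 0.06846476422617634
```

Run:
```python
from h import *
from cell import *
c=load("pics/top0.npz")
P=cloud(c)
for (u,v) in [(340,184),(370,170),(405,174),(387,296),(362,131),(307,142),(381,222),(385,222)]:
    print((u,v),np.round(P[v-2:v+3,u-2:u+3].reshape(-1,3).mean(0),3), c["d"][v,u])
a=np.radians(-28); x=np.array([np.cos(a),np.sin(a),0]); z=np.array([0,0,-1.]); y=np.cross(z,x); R=np.c_[x,y,z]
sl=np.array([.525,.0726,0])
t=get_clock()
reach((sl+.065*y+[0,0,.112]).tolist(),R)
print(get_clock()-t, get_position())
dwell(.2)
for k in range(2):
    cc=calibration("wrist"); p,d=snapshot("wrist"); cv2.imwrite(f"pics/slot{k}.png",p)
    np.savez(f"pics/slot{k}.npz",p=p,d=d,**{k:cc[k] for k in ("fov_y","cx","cy","T")})
```

```text
(340, 184) [ 0.587 -0.115  0.165] 1.0200719
(370, 170) [ 0.616 -0.175  0.165] 1.0246575
(405, 174) [ 0.604 -0.24   0.205] 1.0204645
(387, 296) [ 0.365 -0.211  0.165] 1.0030926
(362, 131) [ 0.721 -0.166  0.052] 1.1393472
(307, 142) [ 0.702 -0.039  0.009] 1.1848019
(381, 222) [ 0.509 -0.192  0.217] 1.0018795
(385, 222) [ 0.511 -0.205  0.177] 1.0000224
2.3833 [0.49458588 0.01589949 0.11215975]
```

View pics/slot1.png

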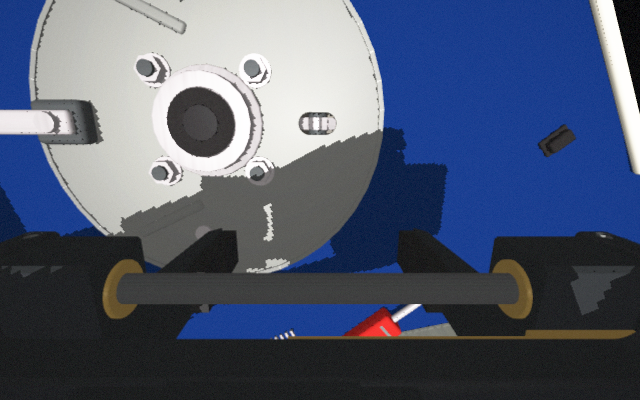

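Run:
```python
from h import *
c=load("pics/slot0.npz"); c1=load("pics/slot1.npz"); p=((c["p"].astype(int)+c1["p"])//2).astype(np.uint8)
r=cv2.resize(p[105:142,290:346],None,fx=14,fy=14,interpolation=cv2.INTER_CUBIC)
for i in range(0,56,5): cv2.putText(r,str(290+i),(i*14,10),0,.35,(0,0,255)); cv2.line(r,(i*14+7,12),(i*14+7,20),(0,0,255),1)
cv2.imwrite("pics/slotcrop.png",r)
P=cloud(c); z=np.median([cloud(c)[...,2],cloud(c1)[...,2]],0)
print("plate z",np.median(P[95:105,300:340,2]))
for v in (117,120,123,126,129): print(v,(z[v,296:342:1]*1000).round().astype(int).tolist())
# brake center/yaw: hub ring & bolt
a=np.radians(-28)
for uv,zz in [((318.0,123.5),.07),((201.5,121.5),.084)]: print(onplane(c,uv,zz))
# rim circle
hsv=cv2.cvtColor(c["p"],cv2.COLOR_BGR2HSV)
m=(abs(z-.070)<.004)&(hsv[...,1]<90)&(np.hypot(P[...,0]-.4645,P[...,1]-.105)<.14)&(np.arange(400)[:,None]<225)
pts=(P[m][:,:2]*1000).astype(np.float32); print(cv2.minEnclosingCircle(cv2.convexHull(pts)))
# dark opening: slot centroid
g=p.mean(2); print(g[123,296:342].astype(int).tolist())
```

```text
plate z 0.0697369264142321
117 [69, 70, 69, 70, 69, 43, 43, 42, 59, 61, 60, 61, 61, 58, 58, 56, 54, 50, 50, 50, 51, 51, 51, 51, 57, 60, 62, 61, 159, 61, 61, 42, 34, 34, 34, 43, 43, 44, 43, 69, 69, 70, 70, 70, 70, 70]
120 [70, 70, 70, 66, 50, 51, 50, 51, 60, 61, 60, 61, 61, 60, 58, 57, 55, 53, 54, 53, 54, 54, 53, 54, 57, 59, 62, 61, 60, 62, 62, 52, 52, 52, 51, 53, 52, 53, 54, 55, 70, 70, 70, 71, 70, 69]
123 [70, 70, 70, 51, 52, 50, 50, 49, 61, 60, 61, 61, 60, 60, 59, 57, 56, 53, 53, 54, 52, 54, 53, 55, 56, 59, 61, 62, 62, 61, 61, 52, 51, 51, 51, 52, 52, 53, 54, 55, 67, 70, 70, 70, 163, 70]
126 [70, 70, 69, 68, 154, 51, 50, 50, 60, 60, 60, 60, 61, 60, 59, 57, 55, 53, 54, 54, 54, 54, 54, 53, 57, 60, 62, 61, 61, 61, 61, 52, 51, 51, 51, 53, 52, 53, 54, 55, 69, 69, 69, 70, 70, 70]
129 [69, 70, 69, 70, 69, 34, 33, 33, 60, 60, 60, 60, 60, 60, 59, 52, 51, 50, 51, 51, 51, 51, 153, 51, 57, 59, 61, 62, 61, 62, 60, 43, 42, 43, 43, 42, 145, 45, 60, 69, 71, 70, 69, 70, 69, 70]
[[0.52525488 0.0730037  0.07      ]]
[[0.46567258 0.10590685 0.084     ]]
((464.4768371582031, 106.2353515625), 110.67416381835938)
[241, 235, 188, 110, 117, 118, 137, 198, 237, 236, 237, 231, 194, 146, 145, 144, 165, 229, 253, 254, 255, 255, 252, 177, 146, 176, 227, 237, 236, 237, 232, 212, 205, 224, 224, 223, 224, 223, 224, 205, 178, 236, 235, 235, 234, 234]
```

View pics/slotcrop.png

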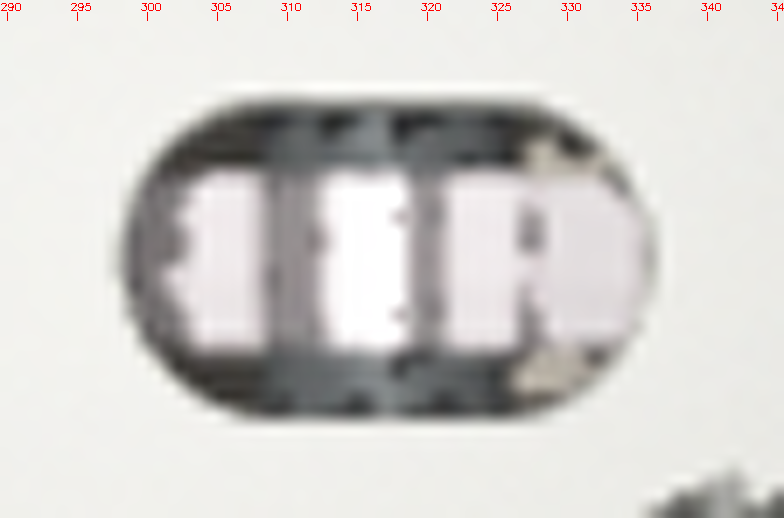

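Run:
```python
from h import *
from cell import *
c=load("pics/top0.npz"); P=cloud(c)
print("purple z",np.sort(P[170:179,401:410,2].ravel().round(3))[::8])
a=np.radians(-14.7); x=np.array([np.cos(a),np.sin(a),0]); z=np.array([0,0,-1.]); y=np.cross(z,x); R=np.c_[x,y,z]
sp=np.array([.511,-.199,0])
t=get_clock()
q=get_position(); servo_line((np.array(q)+[0,0,.10]).tolist(),v=.3)
reach((sp+.065*y+[0,0,.220]).tolist(),R)
print(get_clock()-t, get_position()); move_gripper(.05,30); dwell(.1)
print(get_clock(), get_force())
for k in range(2):
    cc=calibration("wrist"); p,d=snapshot("wrist"); cv2.imwrite(f"pics/sp{k}.png",p)
    np.savez(f"pics/sp{k}.npz",p=p,d=d,**{k:cc[k] for k in ("fov_y","cx","cy","T")})
r=cv2.resize(p[60:220,200:440],None,fx=3.3,fy=3.3,interpolation=cv2.INTER_CUBIC); cv2.imwrite("pics/spcrop.png",r)
```

```text
purple z [0.123 0.144 0.157 0.162 0.163 0.164 0.165 0.166 0.166 0.167 1.18 ]
1.5584000000000002 [ 0.49421262 -0.26070543  0.21891376]
5.2 [-0.45432693 -0.72825082  0.17234462]
```

View pics/spcrop.png

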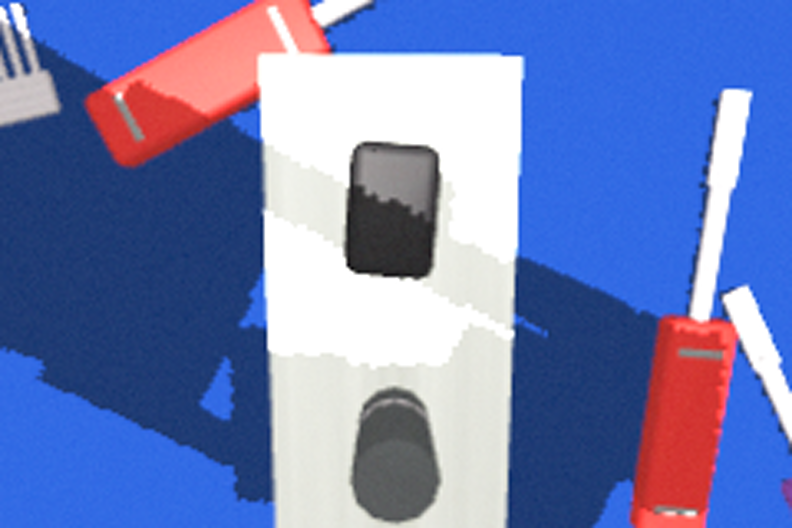

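Run:
```python
from h import *
from cell import *
for n in ["scene","top"]:
    cc=calibration(n); p,d=snapshot(n); cv2.imwrite(f"pics/{n}1.png",p)
    np.savez(f"pics/{n}1.npz",p=p,d=d,**{k:cc[k] for k in ("fov_y","cx","cy","T")})
s=cv2.imread("pics/scene1.png"); t=cv2.imread("pics/top1.png")
cv2.imwrite("pics/both1.png",np.vstack([cv2.resize(s[80:330,180:430],(500,500))]) )
```

```text
(no output)
```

View pics/scene1.png

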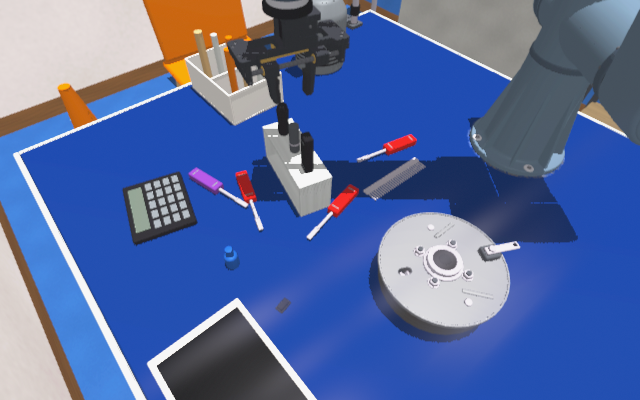

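View pics/top1.png

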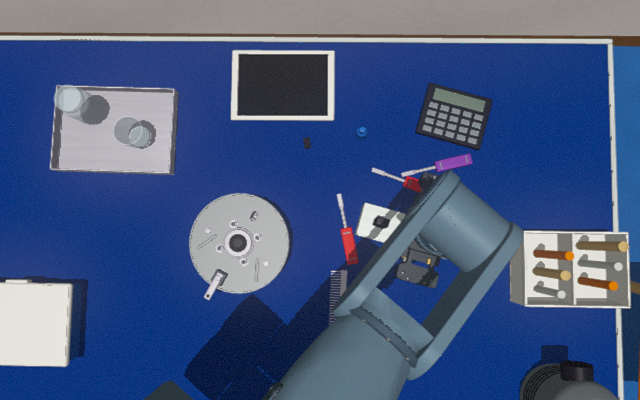

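View pics/sp1.png

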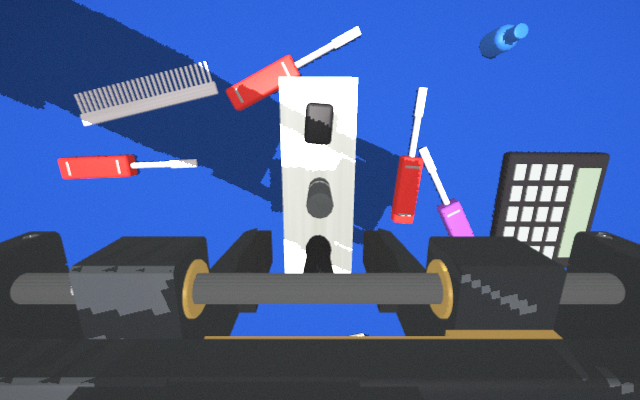

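Run:
```python
from h import *
for k in (0,1):
    c=load(f"pics/sp{k}.npz"); P=cloud(c); z=P[...,2]
    m=(abs(z-.177)<.005)&(np.arange(400)[:,None]<160)&(np.arange(400)[:,None]>90)&(abs(np.arange(640)-320)<25)
    m=cv2.morphologyEx(m.astype(np.uint8),cv2.MORPH_OPEN,np.ones((3,3)))
    v,u=np.nonzero(m); print(u.min(),u.max(),v.min(),v.max(),np.median(z[m>0]))
    W=onplane(c,np.c_[u,v],.177)[:,:2]
    print("handle",cv2.minAreaRect((W*1000).astype(np.float32)),W.mean(0), "T",c["T"][:3,3])
    st=(abs(z-.092)<.005)&(np.arange(400)[:,None]<235)&(abs(np.arange(640)-320)<50)&(c["p"].min(2)>100)
    v,u=np.nonzero(st); S=P[st]; 
    # fit long edges: per row left/right u
    L=[];Rr=[]
    for r in range(85,150):
        cols=np.nonzero(st[r])[0]; 
        if len(cols)>20: L.append(onplane(c,(cols.min()-.5,r),.092)[0][:2]); Rr.append(onplane(c,(cols.max()+.5,r),.092)[0][:2])
    for E in (L,Rr):
        vx,vy,x0,y0=cv2.fitLine(np.array(E,np.float32),cv2.DIST_HUBER,0,.001,.001).ravel(); print("edge az",np.degrees(np.arctan2(vy,vx)),x0,y0)
    mid=(np.array(L)+np.array(Rr))/2; print("mid",mid.mean(0), "width", np.linalg.norm(np.array(Rr)-np.array(L),axis=1).mean())
    top=onplane(c,(319,77),.092)[0]; print("end edge",top)
```

```text
304 333 102 144 0.176415977593172
handle ((511.8013000488281, -199.05850219726562), (25.494871139526367, 17.63319206237793), 70.43055725097656) [ 0.51178959 -0.19886375] T [ 0.51078525 -0.19886498  0.36572638]
edge az 74.9977 0.4803148 -0.18163109
edge az 75.128365 0.547027 -0.20288396
mid [ 0.5132223  -0.19400178] width 0.06990420211934016
end edge [ 0.52251235 -0.16092294  0.092     ]
304 333 102 144 0.17641614577843648
handle ((511.7494201660156, -199.0493927001953), (25.515207290649414, 17.668174743652344), 70.95074462890625) [ 0.51180773 -0.19885711] T [ 0.51078311 -0.19887102  0.36571993]
edge az 74.9968 0.48031086 -0.18163499
edge az 75.10139 0.5470348 -0.20289147
mid [ 0.51322424 -0.19400744] width 0.06991652962373333
end edge [ 0.52250764 -0.16092767  0.092     ]
```

```bash
cat >> h.py <<'E'
def Raz(deg):
    a=np.radians(deg); x=np.array([np.cos(a),np.sin(a),0]); z=np.array([0,0,-1.]); return np.c_[x,np.cross(z,x),z]
E
python3 - <<'E'
from h import *
from cell import *
t=get_clock(); R=Raz(-19.3)
servo_line([.5117,-.1989,.200],rot=R,v=.15)
servo_line([.5117,-.1989,.1168],rot=R,v=.10,max_force=12)
print(get_position(),get_force(),get_clock())
print(move_gripper(.005,50)); dwell(.2)
print(get_gripper_width(),get_force(),get_clock())
f=servo_line([.5117,-.1989,.225],rot=R,v=.12,max_force=20)
dwell(.2); print(f,get_position(),get_gripper_width(),get_force(),get_wrist_torque(),get_clock())
p,d=snapshot("scene"); cv2.imwrite("pics/lift.png",p)
cv2.imwrite("pics/liftc.png",cv2.resize(p[20:220,200:440],None,fx=3,fy=3))
E
```

```text
[ 0.512156   -0.19925025  0.1174599 ] [-0.41746704  0.24493282 -0.04530657] 6.9917
False
0.01767958962851836 [-0.66813541  0.54576383  2.44888596] 7.775
False [ 0.51132501 -0.1986616   0.22411522] 0.01761176379835567 [ 0.0497281   0.49189535 -1.29641526] [-0.11139938  0.10051474 -0.01096803] 9.025
```

View pics/liftc.png

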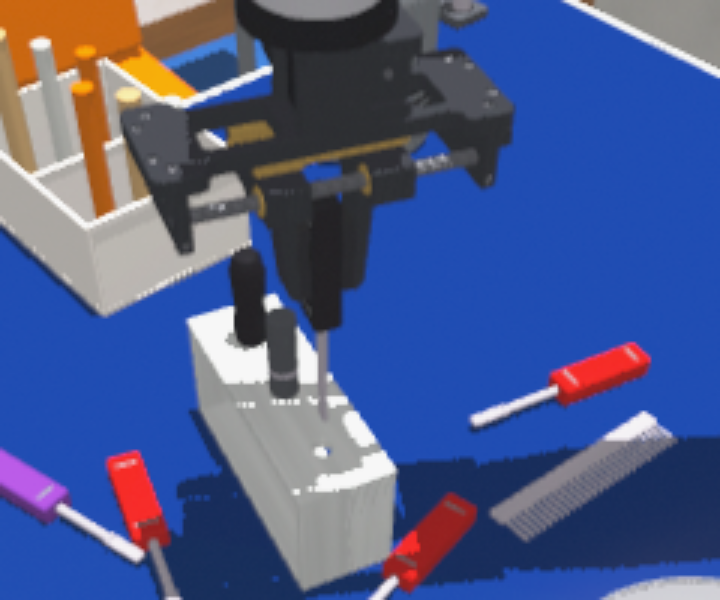

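```bash
cat >> h.py <<'E'
SL=np.array([.5250,.0731,.070]); AZ=-28.4
BX=np.array([np.cos(np.radians(AZ)),np.sin(np.radians(AZ)),0]); BY=np.array([-BX[1],BX[0],0])
TIP=.105
def tcp(x,z,y=0.): # tip wanted in slot frame (m) -> TCP
    return (SL+BX*x+BY*y+np.array([0,0,z+TIP])).tolist()
def tipof(p):
    d=np.array(p)-[0,0,TIP]-SL; return np.array([d@BX,d@BY,d[2]])*1000
E
python3 - <<'E'
from h import *
from cell import *
R=Raz(AZ)
c0=load("pics/slot0.npz"); print("slot check",onplane(c0,(317.35,123.0),.070))
servo_line(tcp(-.0015,.012),rot=R,v=.17)
dwell(.15); print(get_clock(),tipof(get_position()),get_force(),get_wrist_torque())
cc=calibration("wrist"); p,d=snapshot("wrist"); np.savez("pics/hov.npz",p=p,d=d,**{k:cc[k] for k in ("fov_y","cx","cy","T")})
p2,d2=snapshot("scene")
r=np.hstack([cv2.resize(p[150:240,270:370],None,fx=4,fy=4,interpolation=cv2.INTER_CUBIC),cv2.resize(p2[190:290,360:460],(360,360),interpolation=cv2.INTER_CUBIC)])
cv2.imwrite("pics/hov.png",r)
print("slot,tip expected px wrist",proj(cc,SL)-[270,150],proj(cc,SL+BX*-.0015+[0,0,.012])-[270,150])
E
```

```text
slot check [[0.52503523 0.07346617 0.07      ]]
11.0 [-1.13110608 -0.45130292 12.08873793] [-0.47681112  0.3631212  -1.69138591] [-0.08256433  0.12405985  0.01231427]
slot,tip expected px wrist [[48.60882757 44.30494372]] [[47.01018749 47.48818136]]
```

View pics/hov.png

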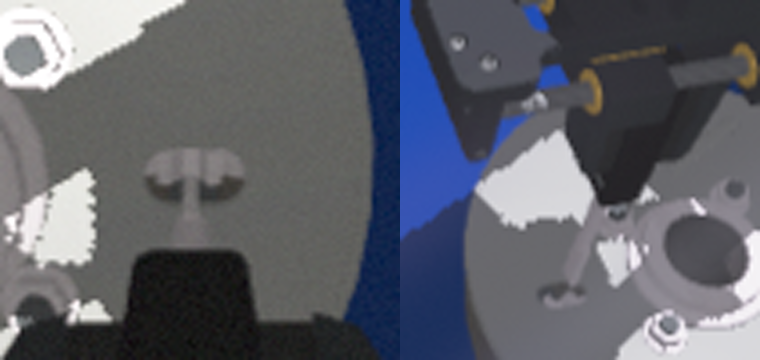

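Run:
```python
from h import *
c=load("pics/hov.npz"); p=c["p"][182:218,298:340]
g=cv2.convertScaleAbs(p,alpha=2.0,beta=-80)
cv2.imwrite("pics/hovz.png",cv2.resize(g,None,fx=16,fy=16,interpolation=cv2.INTER_CUBIC))
z=cloud(c)[...,2]*1000
for v in range(186,214,2): print(v,z[v,304:334].round().astype(int).tolist())
```

```text
186 [69, 71, 70, 69, 71, 71, 69, 70, 69, 70, 70, 70, 70, 69, 70, 70, 70, 70, 69, 69, 69, 70, 70, 71, 70, 69, 70, 69, 69, 69]
188 [70, 69, 69, 69, 70, 60, 60, 61, 61, 59, 57, 55, 54, 55, 54, 53, 55, 60, 62, 62, 62, 61, 51, 51, 52, 70, 71, 70, 70, 69]
190 [70, 70, 71, 51, 49, 59, 61, 61, 61, 59, 55, 54, 54, 53, 54, 54, 55, 60, 62, 62, 61, 61, 51, 52, 52, 52, 54, 70, 70, 71]
192 [70, 70, 70, 51, 49, 60, 60, 59, 61, 60, 56, 54, 54, 53, 53, 55, 55, 59, 62, 61, 61, 60, 51, 51, 52, 53, 53, 55, 69, 69]
194 [69, 69, 67, 34, 33, 35, 60, 59, 61, 59, 57, 54, 85, 85, 85, 86, 55, 60, 62, 60, 62, 60, 34, 34, 34, 34, 35, 67, 70, 71]
196 [70, 69, 69, 34, 33, 35, 34, 33, 33, 44, 47, 48, 93, 92, 94, 92, 48, 49, 48, 47, 45, 34, 34, 33, 34, 33, 35, 69, 70, 69]
198 [70, 69, 69, 69, 67, 33, 33, 34, 33, 45, 46, 47, 99, 99, 100, 97, 49, 47, 46, 46, 45, 34, 34, 34, 34, 67, 69, 70, 69, 70]
200 [69, 69, 69, 70, 69, 70, 68, 67, 67, 66, 66, 67, 105, 106, 107, 105, 66, 67, 65, 66, 67, 67, 69, 68, 71, 70, 70, 70, 69, 69]
202 [70, 70, 68, 70, 70, 69, 69, 70, 69, 71, 70, 70, 112, 111, 111, 111, 70, 70, 70, 70, 69, 70, 70, 70, 70, 69, 69, 70, 70, 69]
204 [70, 69, 70, 70, 70, 70, 69, 72, 70, 69, 70, 113, 114, 114, 113, 113, 112, 69, 70, 72, 69, 70, 70, 70, 69, 69, 69, 69, 69, 70]
206 [69, 69, 70, 69, 70, 70, 69, 71, 69, 70, 115, 118, 119, 120, 120, 118, 118, 114, 69, 71, 68, 70, 69, 69, 70, 70, 70, 69, 71, 70]
208 [69, 71, 69, 70, 71, 70, 70, 68, 69, 70, 122, 123, 125, 125, 125, 124, 123, 120, 69, 70, 70, 70, 70, 69, 69, 70, 69, 69, 70, 69]
210 [69, 70, 71, 68, 69, 69, 69, 70, 70, 122, 126, 129, 129, 130, 130, 129, 128, 126, 70, 70, 69, 68, 71, 69, 70, 70, 70, 70, 70, 69]
212 [70, 69, 70, 165, 164, 165, 165, 166, 166, 165, 165, 165, 165, 165, 165, 165, 165, 166, 164, 167, 166, 165, 166, 166, 166, 70, 70, 69, 69, 69]
```

View pics/hovz.png

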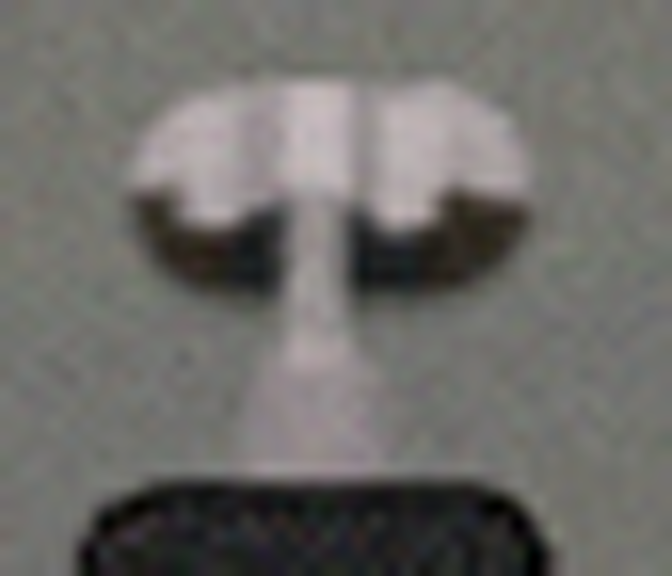

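```bash
python3 - <<'E'
from h import *
c=load("pics/hov.npz")
print("near tip edge expect",proj(c,SL+BX*-.0015+BY*.0045+[0,0,.012]),"per mm",proj(c,SL+BX*-.0015+BY*.0055+[0,0,.012]))
E
sed -i 's/^SL=.*/SL=np.array([.5250,.0731,.070])/; s/^TIP=.105/TIP=.105; OX,OY=-.0008,.0013/; s/SL+BX\*x+BY\*y+np/SL+BX*(x+OX)+BY*(y+OY)+np/; s/np.array(\[d@BX,d@BY,d\[2\]\])/np.array([d@BX-OX,d@BY-OY,d[2]])/' h.py; tail -8 h.py
python3 - <<'E'
from h import *
from cell import *
import numpy as np
servo_line(tcp(-.0015,.008),v=.05); dwell(.1)
f0=np.mean([get_force() for _ in range(3)],0); t=get_clock(); f0=[]
for _ in range(5): f0.append(get_force()); dwell(.02)
f0=np.array(f0); print("f0",f0.mean(0),f0.std(0)); np.save("f0.npy",f0.mean(0))
r=servo_line(tcp(-.0015,-.0125),v=.03,max_force=4)
f=np.array(get_force())-f0.mean(0)
print(r,tipof(get_position()),"fx",f@BX,"fy",f@BY,"fz",f[2],get_clock())
E
```

```text
near tip edge expect [[317.00356484 192.62906595]] per mm [[317.00208517 191.54341513]]
    a=np.radians(deg); x=np.array([np.cos(a),np.sin(a),0]); z=np.array([0,0,-1.]); return np.c_[x,np.cross(z,x),z]
SL=np.array([.5250,.0731,.070])
BX=np.array([np.cos(np.radians(AZ)),np.sin(np.radians(AZ)),0]); BY=np.array([-BX[1],BX[0],0])
TIP=.105; OX,OY=-.0008,.0013
def tcp(x,z,y=0.): # tip wanted in slot frame (m) -> TCP
    return (SL+BX*(x+OX)+BY*(y+OY)+np.array([0,0,z+TIP])).tolist()
def tipof(p):
    d=np.array(p)-[0,0,TIP]-SL; return np.array([d@BX-OX,d@BY-OY,d[2]])*1000Traceback (most recent call last):
  File "<stdin>", line 1, in <module>
  File "h.py", line 19, in <module>
    BX=np.array([np.cos(np.radians(AZ)),np.sin(np.radians(AZ)),0]); BY=np.array([-BX[1],BX[0],0])
                                   ^^
NameError: name 'AZ' is not defined
```

```bash
sed -i 's/^SL=.*/SL=np.array([.5250,.0731,.070]); AZ=-28.4/' h.py
python3 - <<'E'
from h import *
from cell import *
servo_line(tcp(-.0015,.008),v=.05); dwell(.1)
f0=[]
for _ in range(5): f0.append(get_force()); dwell(.02)
f0=np.array(f0); print("f0",f0.mean(0),f0.std(0)); np.save("f0.npy",f0.mean(0))
r=servo_line(tcp(-.0015,-.0125),v=.03,max_force=4)
f=np.array(get_force())-f0.mean(0)
print(r,tipof(get_position()),"fx",f@BX,"fy",f@BY,"fz",f[2],get_clock())
E
```

```text
f0 [-0.22337247 -0.40834866 -1.27281301] [0.14247767 0.66110379 0.45813537]
False [ -1.40134288   0.04579641 -12.4100553 ] fx 0.6448190190414697 fy 1.4494645105060562 fz 0.09328392525399098 12.3667
```

```bash
cat >> h.py <<'E'
def favg(n=5,dt=.02):
    from cell import get_force,dwell
    a=[]
    for _ in range(n): a.append(get_force()); dwell(dt)
    f=np.mean(a,0)-np.load("f0.npy"); return np.array([f@BX,f@BY,f[2]])
E
python3 - <<'E'
from h import *
from cell import *
for x in (.0015,.0035,.0058):
    r=servo_line(tcp(x,-.0125),v=.02,max_force=7)
    print(r,tipof(get_position()),"f",favg(4),get_clock())
    if r: break
p,d=snapshot("scene"); cv2.imwrite("pics/s1.png",cv2.resize(p[190:310,350:510],None,fx=4,fy=4,interpolation=cv2.INTER_CUBIC))
E
```

```text
False [  1.52499784   0.07086816 -12.39989512] f [-0.91236444  1.02747726  0.25403316] 12.7333
False [  3.14062635   0.02634338 -12.65581856] f [-2.75994761  0.90239021  0.70582645] 13.05
False [  5.6787662   -0.10963276 -12.72146549] f [-2.7889751  -0.02836479 -0.50702192] 13.3833
```

View pics/s1.png

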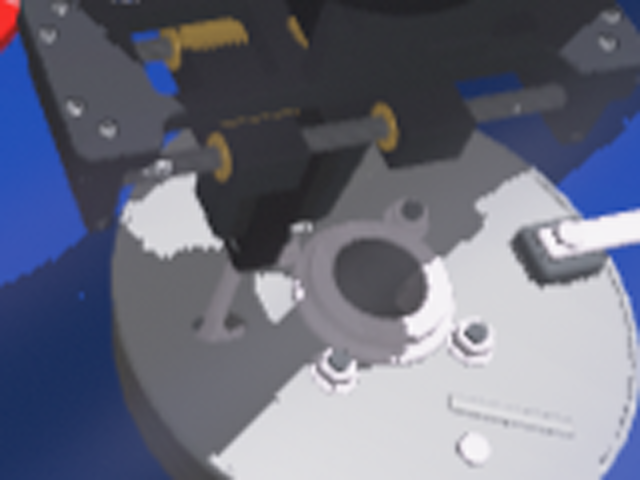

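```bash
cat >> h.py <<'E'
def look(name):
    from cell import calibration,snapshot
    cc=calibration("wrist"); p,d=snapshot("wrist"); np.savez(f"pics/{name}.npz",p=p,d=d,**{k:cc[k] for k in ("fov_y","cx","cy","T")})
    g=cv2.convertScaleAbs(p[182:218,290:346],alpha=2.0,beta=-80)
    cv2.imwrite(f"pics/{name}.png",cv2.resize(g,None,fx=12,fy=12,interpolation=cv2.INTER_CUBIC))
    c=np.load(f"pics/{name}.npz"); z=cloud(c)[...,2]*1000
    for v in (188,190,192,194,196): print(v,"296:",z[v,296:342].round().astype(int).tolist())
    print("slot pred px",proj(c,SL))
E
python3 - <<'E'
from h import *
from cell import *
servo_line(tcp(.0042,-.0125),v=.03)
r=servo_line(tcp(.0042,.008),v=.06,max_force=5); print(r)
servo_line(tcp(-.0065,.008),v=.06); dwell(.1)
print(tipof(get_position()),favg(4),get_clock())
look("l1")
E
```

```text
False
[-6.64624101  0.02972872  7.9152545 ] [ 0.3353726   0.16021907 -0.2677537 ] 14.6667
188 296: [70, 68, 70, 70, 69, 70, 69, 70, 70, 70, 70, 68, 70, 69, 71, 70, 70, 70, 70, 70, 71, 70, 69, 69, 69, 68, 71, 69, 70, 69, 69, 69, 70, 71, 69, 69, 70, 70, 69, 70, 68, 69, 69, 70, 329, 69]
190 296: [70, 69, 69, 70, 69, 69, 69, 70, 69, 71, 69, 71, 69, 70, 69, 69, 69, 69, 70, 70, 70, 51, 51, 53, 61, 59, 60, 61, 55, 53, 53, 53, 54, 55, 56, 57, 60, 60, 69, 70, 70, 71, 69, 69, 69, 69]
192 296: [70, 70, 70, 69, 69, 69, 69, 70, 69, 71, 70, 69, 70, 69, 70, 71, 71, 70, 53, 54, 51, 51, 52, 52, 61, 62, 60, 61, 55, 54, 53, 54, 54, 54, 58, 58, 61, 59, 60, 60, 49, 69, 69, 70, 69, 70]
194 296: [69, 70, 69, 71, 70, 69, 69, 69, 70, 70, 70, 70, 68, 70, 68, 69, 69, 54, 55, 52, 81, 80, 81, 81, 60, 61, 62, 61, 57, 54, 54, 53, 53, 55, 56, 58, 61, 60, 60, 59, 50, 50, 71, 69, 70, 70]
196 296: [70, 70, 70, 69, 69, 70, 70, 70, 69, 70, 71, 69, 70, 69, 69, 69, 69, 56, 54, 54, 89, 88, 89, 89, 60, 62, 62, 62, 56, 54, 53, 54, 53, 54, 56, 59, 59, 60, 59, 59, 33, 33, 68, 69, 69, 69]
slot pred px [[325.24437973 197.21824625]]
```

View pics/l1.png

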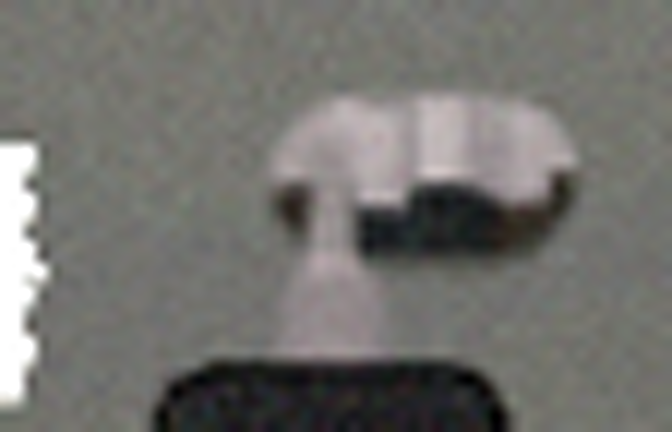

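Run:
```python
from h import *
from cell import *
servo_line(tcp(-.0071,.006),v=.04)
f=servo_line(tcp(-.0071,-.013),v=.035,max_force=4)
print(f,tipof(get_position()),favg(4),get_clock())
if not f:
  for x in (-.003,.001,.004,.0062):
    r=servo_line(tcp(x,-.013),v=.025,max_force=7)
    print(r,tipof(get_position()),"f",favg(4),get_clock())
    if r: break
```

```text
False [ -7.05246527   0.03096254 -13.0075309 ] [0.09428754 0.56680834 0.01292191] 15.725
False [ -3.09562956   0.02731596 -12.96716242] f [-1.84889772  0.96203381  0.6209434 ] 16.1083
False [  0.97168987  -0.01948135 -13.17587106] f [-2.83663652  0.74255858  0.07651089] 16.4833
False [  4.03881662  -0.09264862 -13.17810742] f [-2.56345531  0.05810894 -0.85054933] 16.8167
False [  6.36401229  -0.06357643 -12.99878784] f [-2.51395614  0.48906287  0.14653267] 17.1333
```

Run:
```python
from h import *
from cell import *
servo_line(tcp(.0047,-.013),v=.03)
print(servo_line(tcp(.0047,.008),v=.06,max_force=5))
servo_line(tcp(-.0070,.008),v=.06); dwell(.1)
print(tipof(get_position()),favg(4),get_clock())
look("l2")
```

```text
False
[-7.07961409  0.04133778  7.96153387] [ 0.22569625  0.27026253 -0.28684943] 18.3917
188 296: [70, 69, 70, 69, 70, 70, 70, 70, 70, 69, 71, 70, 70, 70, 69, 69, 70, 70, 68, 71, 69, 69, 70, 70, 71, 69, 70, 70, 70, 69, 69, 70, 70, 69, 69, 68, 71, 70, 69, 70, 69, 69, 69, 69, 71, 70]
190 296: [70, 69, 70, 69, 69, 71, 70, 69, 70, 69, 69, 69, 70, 69, 70, 70, 68, 70, 70, 69, 70, 68, 51, 53, 54, 53, 60, 59, 60, 60, 54, 53, 54, 53, 53, 56, 57, 58, 61, 68, 70, 70, 70, 70, 69, 69]
192 296: [70, 70, 69, 69, 70, 70, 70, 71, 69, 70, 69, 69, 69, 69, 70, 71, 69, 70, 70, 55, 54, 52, 52, 51, 53, 52, 61, 62, 62, 58, 53, 53, 53, 54, 54, 56, 58, 57, 61, 60, 58, 70, 70, 69, 69, 70]
194 296: [69, 69, 70, 70, 70, 70, 69, 71, 70, 70, 70, 70, 70, 69, 69, 69, 69, 69, 58, 55, 82, 81, 81, 81, 53, 53, 61, 61, 61, 58, 54, 54, 54, 54, 54, 55, 57, 57, 59, 60, 59, 49, 50, 69, 70, 70]
196 296: [69, 69, 70, 70, 69, 70, 69, 71, 70, 70, 70, 70, 70, 69, 69, 69, 70, 57, 56, 56, 88, 88, 89, 88, 52, 53, 62, 61, 62, 58, 53, 52, 54, 53, 54, 56, 56, 59, 60, 60, 58, 33, 35, 69, 70, 70]
slot pred px [[325.74905647 197.21893908]]
```

View pics/l2.png

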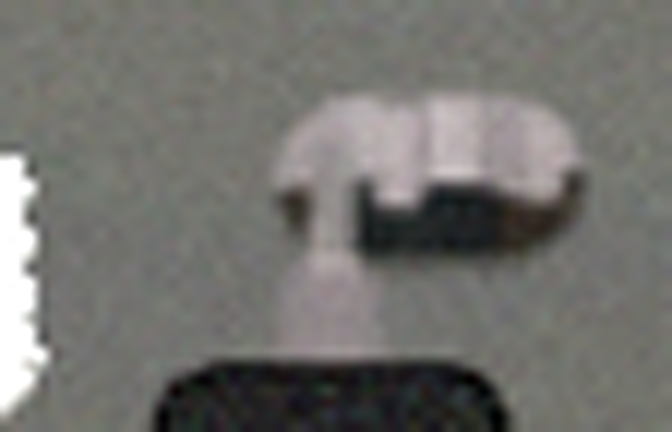

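```bash
cat > push.py <<'E'
from h import *
from cell import *
def final(x0,xend,target=10.5,step=.0003):
    x=x0
    while x<xend:
        x+=step
        f6=servo_line(tcp(x,-.013),v=.01,max_force=7)
        f=favg(4,.015); print(f"{x*1000:.2f} {tipof(get_position()).round(2)} f {f.round(2)} t {get_clock():.2f}",f6)
        if f6: x=tipof(get_position())[0]/1000
        if -f[0]>8: step=.00015
        if -f[0]>target:
            for _ in range(8): print("hold",favg(5,.02).round(2))
            print(get_clock()); return True
        if abs(f[1])>8 or abs(f[2])>8: print("odd"); return False
    return False
E
python3 - <<'E'
from push import *
servo_line(tcp(-.0069,.006),v=.04)
f=servo_line(tcp(-.0069,-.013),v=.035,max_force=4)
print(f,tipof(get_position()),favg(4),get_clock())
if not f:
    r=servo_line(tcp(-.0027,-.013),v=.02,max_force=6); print(r,tipof(get_position()),favg(4),get_clock())
    if not r: print(final(-.0027,.0012))
E
```

```text
False [ -6.85839879   0.03704561 -13.00823799] [0.32560189 0.74546565 0.24629392] 19.45
False [-2.85389543e+00 -2.44414144e-03 -1.30400936e+01] [-2.1254749   0.5815664   0.51037575] 19.875
-2.40 [-2.560e+00  1.000e-02 -1.303e+01] f [-2.39  0.53  0.87] t 20.19 False
-2.10 [ -2.16   0.   -13.03] f [-2.64  0.61  0.99] t 20.51 False
-1.80 [ -1.83  -0.   -13.01] f [-2.75  0.48  1.08] t 20.82 False
-1.50 [-1.470e+00 -1.000e-02 -1.298e+01] f [-2.99  0.2   1.09] t 21.14 False
-1.20 [-1.170e+00 -1.000e-02 -1.299e+01] f [-2.84  0.52  1.62] t 21.46 False
-0.90 [ -0.88   0.   -12.98] f [-2.74  0.45  0.69] t 21.77 False
-0.60 [-5.500e-01 -1.000e-02 -1.297e+01] f [-3.34  1.06  1.39] t 22.09 False
-0.30 [-4.000e-01  1.000e-02 -1.301e+01] f [-3.42  0.78  1.89] t 22.41 False
-0.00 [ -0.21   0.   -13.05] f [-4.05  0.92  2.76] t 22.73 False
0.30 [-4.000e-02  1.000e-02 -1.305e+01] f [-5.17  0.66  3.31] t 23.04 False
0.60 [  0.06   0.03 -13.08] f [-5.35  0.51  3.61] t 23.36 False
0.90 [ 2.10e-01 -1.00e-02 -1.31e+01] f [-6.31  0.41  3.81] t 23.68 False
1.20 [  0.37   0.02 -13.1 ] f [-6.91  0.98  4.18] t 23.99 False
1.50 [  0.51   0.02 -13.11] f [-7.51  0.72  5.05] t 24.31 False
False
```

Run:
```python
from push import *
f=favg(6); print(f)
if np.hypot(f[0],f[2])<12: print(final(.0015,.0045,target=9.6))
print(get_gripper_width(),get_wrist_torque(),get_clock())
```

```text
[-7.25263511  0.72791697  4.86373285]
1.80 [  0.62   0.03 -13.14] f [-7.57  0.66  5.6 ] t 24.73 False
2.10 [  0.79   0.02 -13.14] f [-8.58  0.53  6.04] t 25.04 False
2.25 [  0.83   0.03 -13.17] f [-8.37  0.45  6.24] t 25.36 False
2.40 [  0.88   0.04 -13.19] f [-8.52  0.24  5.95] t 25.68 False
2.55 [  0.97   0.04 -13.17] f [-9.03  0.34  6.11] t 25.99 False
2.70 [  1.05   0.04 -13.19] f [-9.19  0.95  6.81] t 26.31 False
2.85 [  1.11   0.03 -13.2 ] f [-9.75  0.82  6.5 ] t 26.62 False
hold [-9.62  0.44  6.74]
hold [-9.4   0.34  7.05]
hold [-9.51  0.71  6.88]
hold [-9.5   0.67  7.  ]
hold [-9.65 -0.04  6.6 ]
hold [-9.02  1.02  6.5 ]
hold [-9.49  0.31  6.85]
hold [-9.92  0.85  6.73]
27.2917
True
0.017957130858919437 [ 1.19398919  2.34629875 -0.02206922] 27.2917
```

Run:
```python
from h import *
from cell import *
print(favg(4))
servo_line(tcp(-.0032,-.013),v=.02); print(tipof(get_position()),favg(4))
print(servo_line(tcp(-.0032,.010),v=.04,max_force=6)); dwell(.1)
print(tipof(get_position()),favg(4),get_wrist_torque(),get_gripper_width(),get_clock())
look("l3")
```

```text
[-9.54572607  0.03723082  6.92973405]
[ -2.37303227  -0.01882555 -12.74533382] [ 0.07832863  0.40082029 -0.65991909]
False
[-3.42729118 -0.09496505  9.69309157] [-0.04985148  0.20031018 -0.24737012] [-0.09113359  0.08412825 -0.01132657] 0.017806568499684865 28.7667
188 296: [71, 70, 70, 69, 70, 70, 70, 70, 70, 71, 70, 69, 69, 69, 70, 71, 70, 70, 69, 70, 70, 69, 70, 70, 70, 70, 69, 67, 70, 70, 69, 69, 70, 69, 70, 70, 70, 70, 69, 70, 70, 70, 71, 69, 71, 70]
190 296: [69, 69, 69, 71, 69, 70, 68, 69, 70, 69, 71, 70, 69, 69, 69, 69, 71, 59, 58, 55, 54, 53, 55, 53, 53, 53, 61, 61, 62, 62, 52, 51, 51, 53, 55, 55, 69, 69, 70, 68, 70, 69, 70, 330, 70, 69]
192 296: [70, 70, 69, 70, 70, 69, 70, 70, 69, 71, 68, 69, 70, 70, 69, 58, 60, 59, 59, 56, 54, 53, 53, 54, 53, 53, 62, 61, 60, 61, 52, 52, 52, 52, 55, 54, 56, 58, 69, 70, 69, 70, 70, 70, 69, 70]
194 296: [70, 69, 69, 70, 70, 69, 68, 70, 70, 70, 69, 70, 69, 69, 58, 58, 59, 59, 57, 56, 83, 83, 83, 84, 54, 54, 61, 61, 62, 61, 53, 52, 52, 52, 55, 55, 55, 57, 59, 68, 69, 69, 69, 71, 71, 70]
196 296: [70, 70, 70, 69, 69, 69, 68, 69, 69, 69, 70, 71, 68, 70, 57, 58, 61, 59, 58, 56, 90, 91, 90, 91, 48, 48, 61, 62, 62, 62, 47, 44, 33, 33, 32, 55, 56, 57, 59, 71, 70, 68, 70, 69, 70, 70]
slot pred px [[322.01421896 196.61679763]]
```

View pics/l3.png

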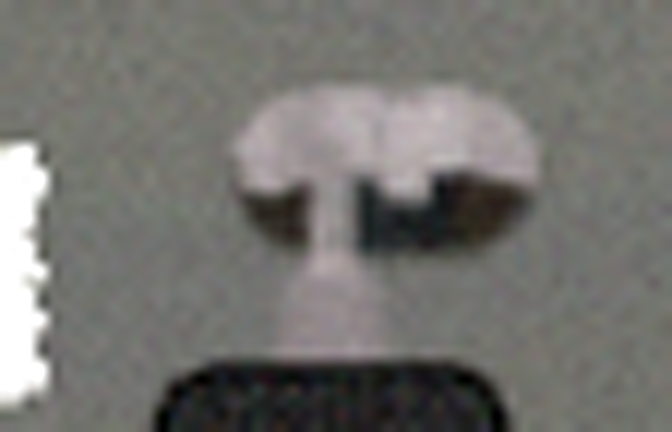

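Run:
```python
from h import *
from cell import *
R=Raz(-19.3)
servo_line(tcp(-.0032,.055),v=.12)
servo_line([.5117,-.1989,.228],rot=R,v=.16)
dwell(.2); print(get_position(),get_force(),get_clock())
r=servo_line([.5117,-.1989,.150],rot=R,v=.08,max_force=6)
print(r,get_position(),favg(4),get_clock())
if not r:
    r=servo_line([.5117,-.1989,.1160],rot=R,v=.03,max_force=5)
    print(r,get_position(),favg(4),get_clock())
p,d=snapshot("scene"); cv2.imwrite("pics/back.png",cv2.resize(p[20:220,200:440],None,fx=3,fy=3))
```

```text
[ 0.51179572 -0.19843434  0.22805428] [ 1.04804955  0.55830585 -1.70013567] 31.4083
False [ 0.51213382 -0.19918207  0.15064399] [ 0.09410922  0.58345004 -0.03559476] 32.6
True [ 0.51145346 -0.19874963  0.11697211] [-0.28407985  0.47341251  6.87167435] 33.6917
```

View pics/back.png

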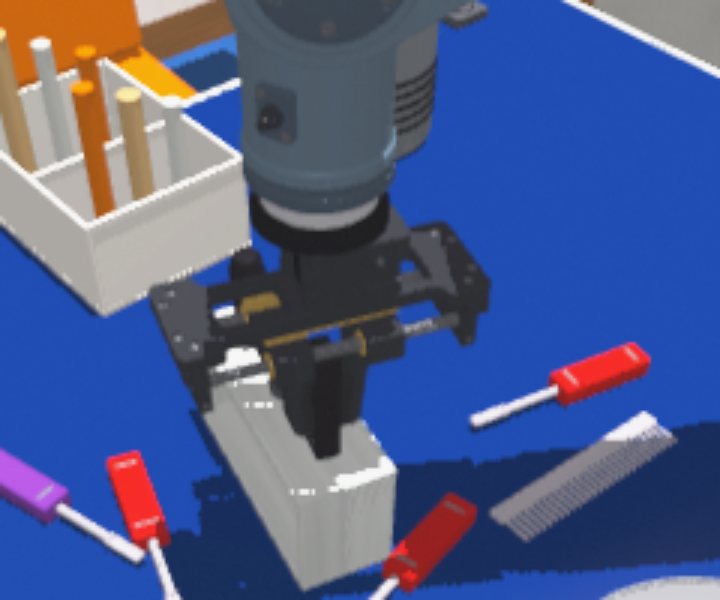

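Seated at the same height as when grasped (0.117). Releasing, retreating and checking.

Run:
```python
from h import *
from cell import *
R=Raz(-19.3)
p=get_position(); servo_line([.5117,-.1989,.1172],rot=R,v=.02)
move_gripper(.05); dwell(.2)
print(servo_line([.5117,-.1989,.235],rot=R,v=.1,max_force=12),get_clock())
R2=Raz(-14.7); sp=np.array([.511,-.199,0]); 
servo_line((sp+.065*R2[:,1]+[0,0,.235]).tolist(),rot=R2,v=.12); dwell(.3)
cc=calibration("wrist"); p,d=snapshot("wrist"); np.savez("pics/end.npz",p=p,d=d,**{k:cc[k] for k in ("fov_y","cx","cy","T")}); cv2.imwrite("pics/end.png",p)
c=load("pics/end.npz"); z=cloud(c)[...,2]
m=((abs(z-.177)<.005)&(np.arange(400)[:,None]<165)&(np.arange(400)[:,None]>85)&(abs(np.arange(640)-320)<25)).astype(np.uint8)
m=cv2.morphologyEx(m,cv2.MORPH_OPEN,np.ones((3,3))); v,u=np.nonzero(m)
print(np.median(z[m>0]),cv2.minAreaRect((onplane(c,np.c_[u,v],.177)[:,:2]*1000).astype(np.float32)))
p,d=snapshot("scene"); cv2.imwrite("pics/endscene.png",p); print(get_clock(),get_position(),get_gripper_width())
```

```text
False 36.15
0.17644173263057983 ((511.5510559082031, -198.86380004882812), (25.526107788085938, 17.702045440673828), 70.78433227539062)
37.2417 [ 0.49466139 -0.26153436  0.23506532] 0.049879026659115276
```

View pics/end.png

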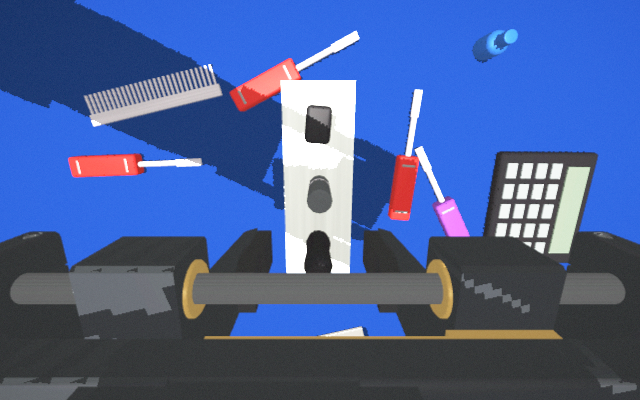

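View pics/endscene.png

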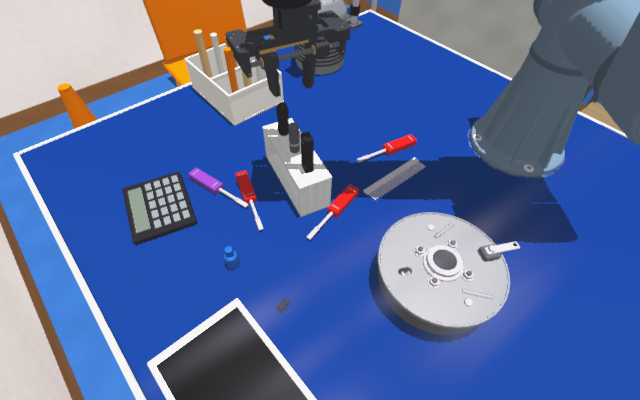

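Run:
```python
from h import *
from cell import *
R=Raz(-28)
reach((np.array([.525,.0726,0])+.065*R[:,1]+[0,0,.15]).tolist(),R); 
servo_line((np.array([.525,.0726,0])+.065*R[:,1]+[0,0,.112]).tolist(),rot=R,v=.1); dwell(.2)
cc=calibration("wrist"); p,d=snapshot("wrist"); np.savez("pics/fin.npz",p=p,d=d,**{k:cc[k] for k in ("fov_y","cx","cy","T")})
r=cv2.resize(p[105:142,290:346],None,fx=14,fy=14,interpolation=cv2.INTER_CUBIC)
for i in range(0,56,5): cv2.putText(r,str(290+i),(i*14,10),0,.35,(0,0,255)); cv2.line(r,(i*14+7,12),(i*14+7,20),(0,0,255),1)
cv2.imwrite("pics/fin.png",r)
c=load("pics/fin.npz"); z=cloud(c)[...,2]*1000
for v in (120,123,126): print(v,z[v,296:342].round().astype(int).tolist())
print(get_clock())
```

```text
120 [71, 69, 49, 59, 58, 60, 59, 60, 58, 56, 56, 57, 54, 53, 54, 53, 53, 55, 53, 55, 61, 63, 62, 62, 61, 61, 52, 53, 52, 52, 53, 52, 55, 55, 55, 55, 57, 58, 57, 68, 70, 70, 70, 70, 71, 259]
123 [69, 68, 48, 58, 58, 58, 59, 59, 58, 59, 57, 55, 55, 53, 53, 52, 53, 54, 54, 54, 61, 62, 61, 60, 63, 62, 53, 53, 52, 52, 52, 53, 54, 54, 55, 56, 56, 58, 58, 69, 69, 70, 70, 70, 70, 70]
126 [69, 69, 49, 59, 59, 59, 58, 59, 60, 57, 57, 55, 54, 52, 53, 53, 54, 53, 53, 54, 62, 62, 63, 62, 62, 62, 54, 52, 53, 53, 51, 53, 54, 55, 56, 55, 57, 58, 67, 69, 68, 71, 69, 71, 69, 70]
39.1417
```

View pics/fin.png

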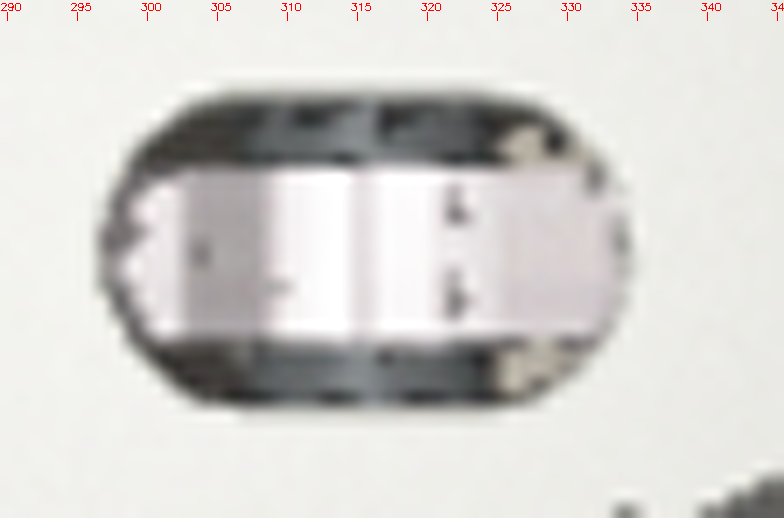

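Run:
```python
from cell import *
dwell(.2); print(sign_off(), get_clock())
```

```text
the job is handed in; nothing more can be done
the job is handed in; nothing more can be done
```

I tightened the star wheel until it stood still against the push, put the spoon back in its own hole, and handed the job in at about 39 s of the 67 s allowed. The interface reports no verdict, so the results below are from my own checks.

- **Which tool:** I took the black rectangular handle at the +y end of the stand, pixel (381, 222) in the top picture. The round driver, the punch and the red and purple look-alikes do not fit the description.
- **Tightening:** It took three strokes through the slot. The wheel turned at about 3 N until a steep rise on the third stroke. I then held about 9.5 N along the slot and 6.8 N upward, about 11.7 N in total, for roughly 0.6–1 s. I saw no reading near the 18 N or 25 N limits.
- **Wheel at its stop:** An unobstructed last picture puts the top tooth about 5.7° past vertical. The stop should be near 5.2°, taking 3.86 rad as the stop value implied by the 3.82 rad limit. An earlier, cruder look gave 4.7°. I could not read the turn itself, so this rests on the pictures and the force rise.
- **Spoon:** The handle's position is within about 0.3 mm of where it started and its angle is the same. The gripper is open and clear of everything.
- **Other things:** The driver, punch, plug and bottle look unmoved in the pictures.
- **One surprise:** The four red and purple look-alikes were standing free at the start and had fallen over by the time I looked again, before I grasped anything. I think they toppled on their own, but I did not see it happen. They lie on the table and were not needed.
- **Unexplained reading:** The upward force during the final push was larger than I expected. I put it down to friction on the tooth.

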